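# Refit the dehumidifier's filter and hold the filter reset

### The job

The rinsed filter cassette has drained: lift it out of its stand, slide it down into the slot on top of the dehumidifier until its flange sits flush on the rim (lower it, do not let it drop in) and let go of it. Then turn the black selector clockwise past its two fan-speed clicks to the orange filter-reset mark, close to the end of its travel, and keep it there against its spring: the program finishes while the gripper is still holding the selector at the orange mark. Do not disturb the measuring cup, the spice jar, the balm pot or the brush.

Things in the scene. Friction and masses are not known exactly. Their poses are not given: they have to be found in the camera images.
- filter_center (a point): Centre (half-way up, 61.5 mm above the lower edge) of the filter cassette: a loose upright slab, 100 to 160 g, blue frame, pale mesh. z up, y along its width, x through its thickness; same both ways round. Frame 10 mm thick, 100 wide, 85 high; its lowest 12 mm only 7 thick, 92 wide. On the frame a flange 26 x 118 mm, from 23.5 to 28.5 mm above this point.
- filter_rib (a point): Centre of the cassette's blue pull rib, to be gripped from above across its thickness: 12 mm thick (point x), 52 mm long (point y), 33 mm high (from the flange, 16.5 mm below this point, to its top, 16.5 mm above). It lies 45 mm above filter_center, same axes.
- stand: Grey draining stand, fixed: tray 66 mm (its x) by 150 mm (its y) with an upright channel at each end, 57 mm high, open at the top; the ends of the cassette stand in these with 2 to 3 mm play, its lower edge 8 mm above the worktop. Lift it 60 mm straight up to clear them. Origin at the centre of its underside.
- dehumidifier: White tabletop dehumidifier, fixed, 170 mm deep (its x), 220 mm wide (its y), deck 140 mm high, black louvred grille on the front (-x). Origin at the centre of its underside on the worktop. The filter slot and the selector are on its deck.
- slot_mouth (a point): Centre of the filter slot's mouth, on top of its grey rim, 143 mm above the worktop. The slot runs along this point's y, goes straight down, is 12.4 x 102.8 mm inside, deeper than the cassette frame, with a sloped lead-in 3 to 4 mm wide round its mouth. With the cassette fully home its flange lies on the rim and filter_center is 23.5 mm below this point.
- dial (a joint): Selector angle in rad: 0 = off (start), grows as it is turned clockwise seen from above; clicks at 0.4 (low) and 0.8 (high), where it stays, then a third click into the reset position (orange mark at 1.2), from which a spring turns it back when let go. End stop at 1.27. Turning takes up to about 0.16 N m, holding at the orange mark 0.13 N m.
- dial_grip (a point): Centre of the selector's grip bar, on the vertical turning axis, turning with it. The black bar is 48 mm long (point x, which points to the white pointer end), 12 mm thick (point y) and 30 mm high, from 15 mm below to 15 mm above this point; under it is a black disc of 56 mm diameter. This point lies 22.5 mm above the deck.
- dosing_cup: Pale blue measuring cup with a side tab, 71 x 90 mm, 62 mm high, loose bystander. Origin at the centre of its underside.
- soda_jar: Spice jar with black lid, 44 mm diameter, 105 mm high, loose bystander. Origin at the centre of its underside.
- balm_pot: Low grey and white balm pot, 69 mm diameter, 41 mm high, loose bystander. Origin at the centre of its underside.
- collar_brush: Small purple brush, 30 x 85 x 23 mm, loose bystander. Origin at the centre of its underside.
- basket: Grey laundry basket standing to the left of the work, an obstacle to keep clear of: 419 mm (x) by 602 mm (y) over its rim and handles, 246 mm high. Origin at the centre of its underside; it does not move.
Not all that is in view belongs to the job. Of the things like the part that bears filter_center, leave any that is pink; of the rest the larger one is meant.

How it is judged:
On the way, in this order (a step that is already met when the one before it is completed fails the run):
1. the cassette is fully home in the slot and let go, the selector not yet turned to the reset mark (z of filter_center in the frame of slot_mouth below -0.0205 m and horizontal distance between filter_center and slot_mouth below 0.005 m and angle between filter_center's own z axis and vertical below 0.05 rad and contact force between the fingers and filter below 0.1 N and value of joint dial below 1 rad), for 0.2 s.
2. the gripper has the selector at the orange mark (value of joint dial above 1.1 rad and contact force between the fingers and dial above 0.5 N), for 0.2 s.
At the end, for the whole second after the job is handed in: The gripper's fingers press on the selector and hold it still at the orange mark (more than 1.1 rad), while the cassette, let go, sits in the slot: flange within 3 mm of the rim, within 5 mm of the slot's centre, upright within 0.05 rad (all of step 2 and velocity of joint dial between -0.1 and 0.1 rad/s and z of filter_center in the frame of slot_mouth below -0.0205 m and horizontal distance between filter_center and slot_mouth below 0.005 m and angle between filter_center's own z axis and vertical below 0.05 rad and contact force between the fingers and filter below 0.1 N and linear speed of filter below 0.02 m/s); the arm keeps its last pose, push and grip.
It fails at once if the cassette is dropped (faster than 0.6 m/s with no finger on it) (linear speed of filter above 0.6 m/s and contact force between the fingers and filter below 0.05 N).
It fails at once if a bystander is moved by more than 30 mm (distance of any of dosing_cup, soda_jar, balm_pot, collar_brush from where it was at the start of the episode above 0.03 m).
It also fails if it takes over 72 s, if anything falls off the work surface, if the arm or the gripper's body presses on something with over 40 N, if the wrist force passes 120 N, or if a joint passes its speed limit or range.

### The arm

A 7-joint arm with a two-finger parallel gripper is mounted at the origin on a cart in front of the work surface, level with it; the furniture and walls round the work are solid. World frame = base frame: x ahead of the robot, y to its left, z up, the work surface at z = 0. Lengths are in m, angles in rad, forces in N, time in s.
With the tool pointing down it reaches from about 0.4 to 0.85 m from the base axis. Payload 4.4 kg.
Tool frame: the origin (TCP) lies midway between the tips of the shut fingers; the grasp point (between the pads) lies 19 mm behind it (r.hold_point_z is the distance from the TCP to the grasp point, in m); z points along the fingers, y is the line along which they close (so a half turn about z gives the same grasp; the last joint's range is limited). The gripper opens to 94 mm and grips with 3 to 60 N. Pads are 16 mm wide; open, the fingers measure 119 mm over their backs; the gripper's body (75 mm by 177 mm) begins 78 mm behind the grasp point.
Start: joints at [-1.286, 0.628, 0.038, 1.517, -0.027, 0.996, -0.02], TCP at [0.223, 0.61, 0.205] pointing down, gripper open.
Joint ranges: [-3.06, 3.06], [-0.37, 2.12], [-1.25, 1.32], [0.18, 2.47], [-1.1, 4.24], [0.23, 1.98], [-2.94, 2.94]. Speed limits (rad/s): [2.57, 2.57, 3.14, 3.14, 3.14, 3.14, 3.14].

### API

Orientations are given as a unit quaternion [x, y, z, w].
In Python, from cell import r gives the robot as it stands.
- The arm moves only by the tool step_arm, never from a script. Its argument "targets" is a list of rows, each a list of 6 numbers: the shift along the world's x, y, z in mm, then the turn, a rotation vector about the world's x, y, z in rad. In form: [[dx, dy, dz, ax, ay, az], ...]. A call has exactly 5 rows; each row shifts and turns the commanded pose from where the row before left it; what a row does not reach is not made up. A row lasts 1/8 s, in which the tool goes at most 62.5 mm and 10.7 degrees, less where a joint would pass 70% of its speed; a pose out of reach is approached as far as the arm can. A call with a gripper value outside its range is refused whole. "grip" is the closure, from -1 (fully open) to 1 (shut), set as the call begins (left out, the last holds). The fingers move at their own pace and stop on an object; "newtons" is the grip in N (left out, the last holds). Time passes only in rows, so rows that do not move let the fingers close, or fill a call up. It gives the time, the measured TCP pose, the force, the opening and the grip force at its end, in the units of the state.
- r.sense(): the state, without advancing time (a new reading comes with each control period).
- r.read_camera(name): name is "side" or "top"; returns (picture, depth): 480x640x3 uint8, red, green, blue; 480x640 float32, m along the optical axis (not along the pixel's ray), 0 where there is no reading.
- r.calibration(name): a dict with "intrinsics" (3x3 intrinsics, pixels), "rvec" (rotation vector, rad) and "tvec" (3), from world to camera coordinates, as OpenCV has them. Camera axes: x right, y down, z forward; pixel columns grow to the right and rows downward; lengths in m; the calibration is good to about 2 mm. A picture is of the moment at which its call begins. calibration takes no time and is no camera call.
- r.job_done(): hands the job in; it is judged then, once.
The state is a dict: "t": time; "qpos": joint angles; "qvel": joint speeds; "effort": joint torques, N m; "eef_pos": TCP position; "eef_rot": TCP orientation; "force": force on the tool from outside, world axes, zero at the start; "torque": the same for the moment, N m; "gripper_width": finger opening in m; "grip_force": force on a finger pad.
Only numpy, scipy, OpenCV 4.12 (cv2) and the standard library are available. Lean on these libraries where they do the work, as an engineer would, in place of code of your own. Each camera call takes 0.05 s, during which the arm holds its last target. There are 200 camera calls.

## Working session

There is one attempt and no reset: what is moved stays moved. The work goes in short steps, Python scripts to look and compute and a tool call to move; the robot and the scene stay as the last step left them, time stands still between calls to the robot, and variables do not carry over. Pictures are saved under pics/ and viewed, at most 10 in all, crops included, and the job is handed in when it is done.

Besides the shell and the picture viewer there is one more tool, called after "Call:" by a JSON object that holds its "op" and its "data". step_arm: Moves the arm, as the interface text tells. Its arguments: {"type":"object","properties":{"targets":{"type":"array"},"grip":{"type":"number"},"newtons":{"type":"number"}},"required":["targets"]}

```bash
mkdir -p pics; ls
cat > h.py <<'E'
from cell import r
import numpy as np, cv2
def cam(n):
    c=r.calibration(n); K=np.array(c["intrinsics"]); R=cv2.Rodrigues(np.array(c["rvec"],float))[0]; t=np.array(c["tvec"],float).ravel()
    return K,R,t
def plane(n,uv,z):
    K,R,t=cam(n); uv=np.atleast_2d(uv).astype(float)
    d=np.c_[uv,np.ones(len(uv))]@np.linalg.inv(K).T@R; o=-R.T@t
    return o+d*((z-o[2])/d[:,2])[:,None]
def cloud(n,depth):
    K,R,t=cam(n); v,u=np.mgrid[:480,:640]
    p=np.dstack([u,v,np.ones_like(u)])@np.linalg.inv(K).T*depth[...,None]
    return (p-t)@R
E
python3 - <<'E'
from h import *
for n in("side","top"):
    p,d=r.read_camera(n); cv2.imwrite(f"pics/{n}0.png",p[...,::-1]); np.savez(f"{n}0.npz",p=p,d=d)
    K,R,t=cam(n); print(n,-R.T@t,R[2],K[0,0])
print(r.sense())
E
```

```text
pics
side [-0.04670576  0.41280828  1.2215742 ] [ 0.44846752 -0.35879353 -0.81862329] 572.5597043768115
top [ 0.16578485 -0.14727903  1.54863902] [ 0.2723038   0.04460498 -0.9611769 ] 621.2397847121396
{'t': 0.1, 'qpos': array([-1.28576614,  0.62923938,  0.0384343 ,  1.51822455, -0.02698479,
        0.99633131, -0.02000948]), 'qvel': array([ 6.41887208e-05, -4.37843416e-05,  2.82754490e-04, -1.72011606e-03,
       -4.64430644e-04, -4.03212904e-03,  5.34870164e-04]), 'effort': array([ 2.44816991e-03, -5.50796413e+01,  1.14734329e+00, -1.87119269e+01,
       -5.21398906e-02,  1.92414795e-02,  5.18380602e-05]), 'eef_pos': array([0.2231572 , 0.60986494, 0.20466905]), 'eef_rot': array([ 1.74512758e-01,  9.84654552e-01, -8.31396788e-04, -1.36135840e-04]), 'force': array([-0.10769049, -0.12573694, -0.57981727]), 'torque': array([ 0.03552224, -0.01233424, -0.05060472]), 'grip_force': 0.0, 'gripper_width': 0.09364427361913694}
```

View pics/side0.png

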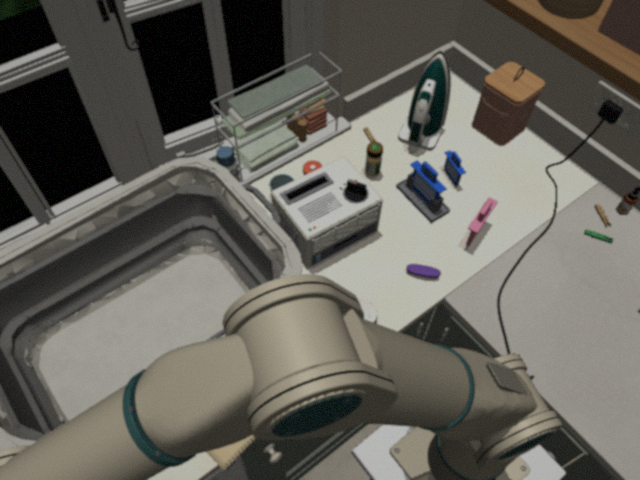

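View pics/top0.png

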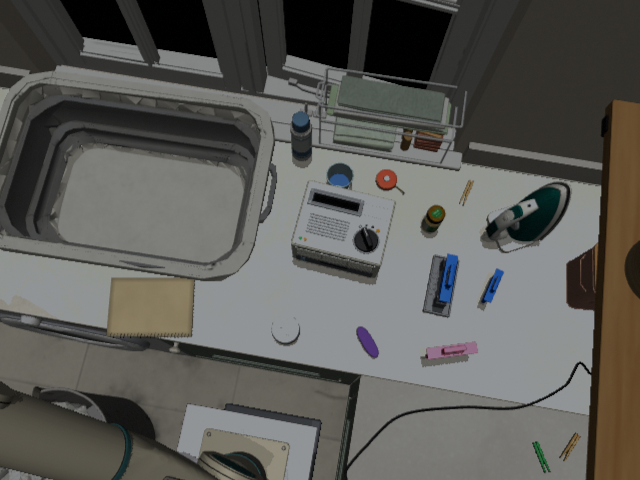

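The top view shows the large blue cassette in its grey stand at about (448,280). A small blue decoy is at (493,287) and a pink one at (450,350). The dehumidifier slot is at (337,202) and the black selector at (367,238). The cup is at (340,177), the jar at (433,217), the balm pot at (286,330) and the brush at (367,341). The side view shows the same layout: cassette (427,185), slot (308,187), dial (355,188).

```bash
python3 - <<'E'
from h import *
def blobs(n,m,zr,mn=15):
    D=np.load(n+"0.npz"); P=cloud(n,D["d"]); 
    m=(m(cv2.cvtColor(D["p"],cv2.COLOR_RGB2HSV).astype(int),P)).astype(np.uint8)
    k,l,s,c=cv2.connectedComponentsWithStats(m)
    for i in range(1,k):
        if s[i,4]>=mn:
            q=P[l==i]; rect=cv2.minAreaRect((q[:,:2]*1000).astype(np.float32))
            print(n,c[i].round(),s[i,4],"min",np.percentile(q,2,0).round(3),"max",np.percentile(q,98,0).round(3),"med",np.median(q,0).round(3),"rect",np.round(rect[0]),np.round(rect[1]),round(rect[2],1))
for n in("top","side"):
    print("blue"); blobs(n,lambda h,P:(abs(h[...,0]-110)<12)&(h[...,1]>140)&(h[...,2]>60)&(P[...,2]<.3)&(P[...,0]>.3),0)
    print("ribtop"); blobs(n,lambda h,P:(abs(h[...,0]-110)<12)&(h[...,1]>140)&(P[...,2]>.105)&(P[...,2]<.2)&(P[...,0]>.3),0)
    print("deck"); blobs(n,lambda h,P:(h[...,2]>90)&(h[...,1]<50)&(abs(P[...,2]-.14)<.012)&(P[...,0]>.3)&(P[...,1]<.25),0,200)
    print("dark top"); blobs(n,lambda h,P:(h[...,2]<70)&(P[...,2]>.15)&(P[...,2]<.2)&(P[...,0]>.3)&(P[...,1]<.25)&(P[...,1]>-.4),0)
print(plane("top",[[303,181],[397,196],[380,272],[292,258],[312,193],[337,202],[362,209]],.14).round(3))
E
python3 -c "
import cv2
a=cv2.imread('pics/top0.png')[150:360,270:520]; cv2.imwrite('pics/topcrop.png',cv2.resize(a,None,fx=2.85,fy=2.85,interpolation=cv2.INTER_CUBIC))"
```

```text
blue
top [339. 179.] 175 min [ 0.767 -0.132 -0.001] max [ 0.797 -0.087  0.012] med [ 0.781 -0.109  0.006] rect [ 781. -111.] [44. 39.] 59.2
top [448. 279.] 488 min [ 0.487 -0.439  0.008] max [ 0.598 -0.396  0.134] med [ 0.537 -0.408  0.099] rect [ 544. -419.] [ 44. 118.] 86.5
top [493. 286.] 248 min [ 0.513 -0.542  0.058] max [ 0.591 -0.509  0.095] med [ 0.546 -0.524  0.068] rect [ 552. -526.] [20. 86.] 72.8
ribtop
top [451. 275.] 122 min [ 0.518 -0.416  0.111] max [ 0.568 -0.403  0.135] med [ 0.54  -0.41   0.129] rect [ 544. -410.] [13. 53.] 87.1
deck
top [342. 222.] 5076 min [ 0.543 -0.246  0.132] max [ 0.707 -0.035  0.146] med [ 0.622 -0.136  0.14 ] rect [ 626. -140.] [220. 171.] 85.6
dark top
top [253.  60.] 766 min [0.964 0.081 0.151] max [1.037 0.232 0.199] med [0.976 0.146 0.176] rect [997. 148.] [ 59. 180.] 28.7
top [349.  67.] 22 min [ 1.    -0.096  0.177] max [ 1.011 -0.084  0.2  ] med [ 1.007 -0.09   0.192] rect [1006.  -91.] [14.  7.] 56.9
top [359.  69.] 23 min [ 1.001 -0.124  0.182] max [ 1.016 -0.107  0.2  ] med [ 1.004 -0.115  0.192] rect [1007. -119.] [10. 22.] 41.1

[... 2537 characters left out ...]
1.  8.] 87.2
side [131. 159.] 443 min [0.963 0.137 0.151] max [0.991 0.243 0.199] med [0.973 0.19  0.177] rect [978. 189.] [111.  28.] 84.8
side [226. 161.] 151 min [ 0.823 -0.011  0.159] max [0.849 0.027 0.193] med [0.829 0.012 0.179] rect [835.  11.] [43. 25.] 66.3
side [356. 188.] 174 min [ 0.565 -0.21   0.151] max [ 0.602 -0.182  0.18 ] med [ 0.582 -0.195  0.165] rect [ 585. -195.] [46. 16.] 27.7
side [206. 217.] 1296 min [0.53  0.091 0.151] max [0.808 0.245 0.19 ] med [0.763 0.103 0.17 ] rect [679. 123.] [339. 120.] 26.1
[[ 0.709 -0.028  0.14 ]
 [ 0.71  -0.258  0.14 ]
 [ 0.517 -0.245  0.14 ]
 [ 0.514 -0.037  0.14 ]
 [ 0.682 -0.055  0.14 ]
 [ 0.67  -0.118  0.14 ]
 [ 0.663 -0.18   0.14 ]]
```

View pics/topcrop.png

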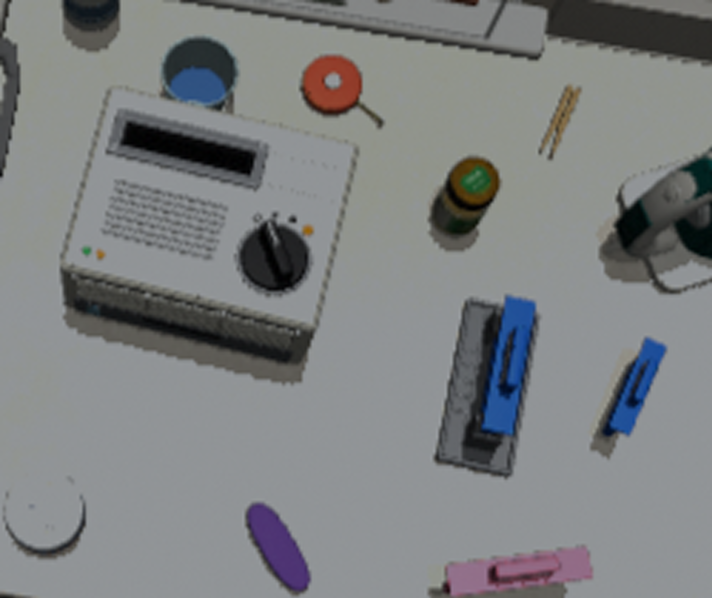

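```bash
cat >> h.py <<'E'
def rect(n,mask,z):
    k,l,s,c=cv2.connectedComponentsWithStats(mask.astype(np.uint8)); i=1+np.argmax(s[1:,4]); v,u=np.nonzero(l==i)
    q=plane(n,np.c_[u,v],z)[:,:2]; b=cv2.minAreaRect((q*1000).astype(np.float32)); x=np.linalg.svd(q-q.mean(0),full_matrices=False)[2][0]
    return q.mean(0).round(4),"rect",np.round(b[0],1),np.round(b[1],1),"axis deg",round(np.degrees(np.arctan2(x[1],x[0]))%180,1),"n",len(u)
E
python3 - <<'E'
from h import *
for n,(u0,u1,v0,v1),(du0,du1,dv0,dv1) in(("top",(306,370,185,218),(350,382,218,256)),("side",(282,336,170,205),(338,372,175,205))):
    D=np.load(n+"0.npz"); P=cloud(n,D["d"]); h=cv2.cvtColor(D["p"],cv2.COLOR_RGB2HSV).astype(int); V=h[...,2]
    w=np.zeros((480,640),bool); w[v0:v1,u0:u1]=1
    print(n,"V row",V[(v0+v1)//2-8:(v0+v1)//2+8,(u0+u1)//2])
    print("slot dark",rect(n,w&(V<60),.141)); print("rim",rect(n,w&(V<125),.143))
    m=(abs(h[...,0]-110)<12)&(h[...,1]>140)&(P[...,2]>.122)&(P[...,2]<.15)&(P[...,0]>.3)&(P[...,1]<-.3)
    print("rib",rect(n,m,.131))
    m=(abs(h[...,0]-110)<12)&(h[...,1]>140)&(abs(P[...,2]-.098)<.01)&(P[...,0]>.3)&(P[...,1]<-.3)&(P[...,1]>-.47)
    print("flange",rect(n,m,.098))
    w[:]=0; w[dv0:dv1,du0:du1]=1
    print("bar",rect(n,w&(P[...,2]>.165),.1775)); print("disc",rect(n,w&(V<70),.147))
E
python3 -c "
import cv2
a=cv2.imread('pics/top0.png')[180:262,290:400]; b=cv2.imread('pics/side0.png')[150:232,270:380]
cv2.imwrite('pics/dz.png',cv2.resize(cv2.vconcat([a,b])if 0 else cv2.hconcat([a,b]),None,fx=3.6,fy=3.6,interpolation=cv2.INTER_CUBIC))"
```

```text
top V row [148 122 102 101  98  57  11   7   4   2   3   5   6  16  82 101]
slot dark (array([ 0.6698, -0.1144]), 'rect', array([ 669.9, -114.3]), array([112.9,  21. ]), 'axis deg', np.float64(85.7), 'n', 395)
rim (array([ 0.6688, -0.1143]), 'rect', array([ 668.9, -114.2]), array([132.6,  42.8]), 'axis deg', np.float64(85.5), 'n', 922)
rib (array([ 0.5438, -0.4097]), 'rect', array([ 543.5, -408.6]), array([13.7, 51.9]), 'axis deg', np.float64(177.0), 'n', 109)
flange (array([ 0.5376, -0.4075]), 'rect', array([ 542.5, -409.6]), array([ 26.2, 115.7]), 'axis deg', np.float64(177.8), 'n', 350)
bar (array([ 0.586 , -0.1992]), 'rect', array([ 585.4, -199.1]), array([49.5, 13.9]), 'axis deg', np.float64(31.0), 'n', 119)
disc (array([ 0.5856, -0.1999]), 'rect', array([ 585.5, -200.1]), array([53.6, 53.5]), 'axis deg', np.float64(74.1), 'n', 426)
side V row [130 110  94  69  43  24   3  10  16  18  32  66  89  96 101 110]
slot dark (array([ 0.6712, -0.112 ]), 'rect', array([ 670.9, -112.9]), array([109.9,  20. ]), 'axis deg', np.float64(85.7), 'n', 282)
rim (array([ 0.6677, -0.11  ]), 'rect', array([ 667.9, -110.9]), array([129.2,  40.4]), 'axis deg', np.float64(85.8), 'n', 673)
rib (array([ 0.5396, -0.4028]), 'rect', array([ 539.2, -401.7]), array([12.9, 47.5]), 'axis deg', np.float64(174.2), 'n', 67)
flange (array([ 0.5379, -0.4033]), 'rect', array([ 541.8, -404.3]), array([ 24.2, 113.5]), 'axis deg', np.float64(176.9), 'n', 245)
bar (array([ 0.5841, -0.1939]), 'rect', array([ 583.8, -193.9]), array([48.6, 22.2]), 'axis deg', np.float64(29.1), 'n', 135)
disc (array([ 0.5856, -0.1965]), 'rect', array([ 585.8, -197. ]), array([50.8, 58.6]), 'axis deg', np.float64(148.9), 'n', 343)
```

View pics/dz.png

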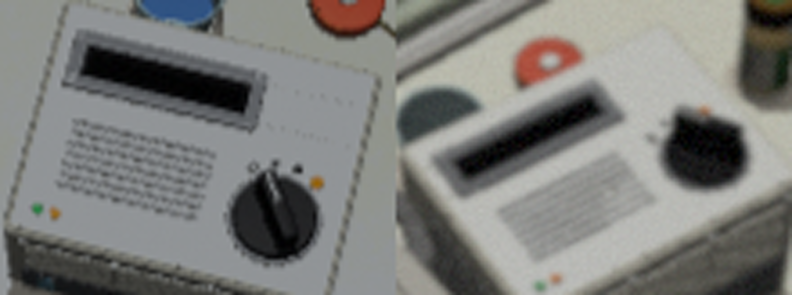

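Call:
{"op": "step_arm", "data": {"targets": [[0,0,50,0,0,0],[0,0,50,0,0,0],[0,0,50,0,0,0],[0,0,50,0,0,0],[0,0,0,0,0,0]], "grip": -0.3}}

```text
t: 0.72
eef_pos: [0.224, 0.6121, 0.4097]
eef_rot: [0.175, 0.985, 0.004, 0.001]
force: [-0.3, 0.6, -1.4]
gripper_width: 0.0609
grip_force: 0.0
```

Call:
{"op": "step_arm", "data": {"targets": [[33,-41,0,0,0,-0.142],[33,-41,0,0,0,-0.142],[33,-41,0,0,0,-0.142],[33,-41,0,0,0,-0.142],[33,-41,0,0,0,-0.142]]}}

```text
t: 1.35
eef_pos: [0.3887, 0.4034, 0.4039]
eef_rot: [0.508, 0.861, -0.001, -0.0]
force: [0.3, 0.1, -0.7]
gripper_width: 0.061
grip_force: 0.0
```

Call:
{"op": "step_arm", "data": {"targets": [[33,-41,0,0,0,-0.142],[33,-41,0,0,0,-0.142],[33,-41,0,0,0,-0.142],[33,-41,0,0,0,-0.142],[21,-41,0,0,0,-0.142]]}}

```text
t: 1.98
eef_pos: [0.5418, 0.1985, 0.4036]
eef_rot: [0.776, 0.631, -0.001, -0.0]
force: [0.7, 0.7, -0.5]
gripper_width: 0.0608
grip_force: 0.0
```

Call:
{"op": "step_arm", "data": {"targets": [[0,-60,0,0,0,-0.142],[0,-60,0,0,0,-0.142],[0,-60,0,0,0,-0.142],[0,-60,0,0,0,-0.142],[0,-60,0,0,0,-0.142]]}}

```text
t: 2.6
eef_pos: [0.5404, -0.1011, 0.4041]
eef_rot: [0.947, 0.322, -0.001, -0.001]
force: [1.0, -0.0, 0.2]
gripper_width: 0.0609
grip_force: 0.0
```

Call:
{"op": "step_arm", "data": {"targets": [[0,-60,-20,0,0,-0.142],[0,-60,-20,0,0,-0.142],[0,-60,-20,0,0,-0.142],[0,-60,-20,0,0,-0.142],[0,-60,-20,0,0,-0.142]]}}

```text
t: 3.22
eef_pos: [0.5407, -0.3971, 0.3041]
eef_rot: [1.0, -0.027, -0.001, -0.001]
force: [1.0, -0.6, 0.3]
gripper_width: 0.0612
grip_force: 0.0
```

Call:
{"op": "step_arm", "data": {"targets": [[1,-9,-40,0,0,0.009],[0,0,-50,0,0,0],[0,0,-40,0,0,0],[0,0,0,0,0,0],[0,0,0,0,0,0]]}}

```text
t: 3.85
eef_pos: [0.5424, -0.4057, 0.1776]
eef_rot: [1.0, -0.02, 0.0, 0.001]
force: [1.0, -0.5, 0.9]
gripper_width: 0.0617
grip_force: 0.0
```

Run:
```python
from h import *
for n in("top","side"):
    p,d=r.read_camera(n); P=cloud(n,d); h=cv2.cvtColor(p,cv2.COLOR_RGB2HSV).astype(int)
    w=(P[...,0]>.45)&(P[...,0]<.65)&(abs(P[...,1]+.41)<.1)&(P[...,2]>.165)&(P[...,2]<.22)
    q=P[w]; print(n,len(q),q.min(0),q.max(0))
    cv2.imwrite(f"pics/{n}1.png",p[...,::-1])
print(r.sense()["eef_pos"],r.sense()["eef_rot"])
a=cv2.imread('pics/top1.png')[200:340,370:530]; b=cv2.imread('pics/side1.png')[110:250,350:510]
cv2.imwrite('pics/pre.png',cv2.resize(cv2.hconcat([a,b]),None,fx=2.5,fy=2.5,interpolation=cv2.INTER_CUBIC))
```

```text
top 52 [ 0.53061275 -0.44945121  0.179209  ] [ 0.55333601 -0.36384092  0.21932556]Traceback (most recent call last):
  File "<stdin>", line 5, in <module>
    return umr_minimum(a, axis, None, out, keepdims, initial, where)
ValueError: zero-size array to reduction operation minimum which has no identity
```

Seen in the top camera, the fingers are centred on the rib to within 3 mm, so I'll descend and grip.

Call:
{"op": "step_arm", "data": {"targets": [[0,-2,-20,0,0,0],[0,0,-20,0,0,0],[0,0,-20,0,0,0],[0,0,-15,0,0,0],[0,0,0,0,0,0]]}}

```text
t: 4.58
eef_pos: [0.5416, -0.4062, 0.0997]
eef_rot: [1.0, -0.02, -0.001, -0.001]
force: [-0.1, -0.1, 0.4]
gripper_width: 0.0609
grip_force: 0.0
```

Call:
{"op": "step_arm", "data": {"targets": [[0,0,0,0,0,0],[0,0,0,0,0,0],[0,0,0,0,0,0],[0,0,0,0,0,0],[0,0,0,0,0,0]], "grip": 1, "newtons": 25}}

```text
t: 5.2
eef_pos: [0.5424, -0.407, 0.1018]
eef_rot: [1.0, -0.02, 0.0, 0.0]
force: [0.3, -1.2, -0.2]
gripper_width: 0.0145
grip_force: 0.0
```

Call:
{"op": "step_arm", "data": {"targets": [[0,0,0,0,0,0],[0,0,0,0,0,0],[0,0,0,0,0,0],[0,0,0,0,0,0],[0,0,5,0,0,0]]}}

```text
t: 5.82
eef_pos: [0.5419, -0.4073, 0.1062]
eef_rot: [1.0, -0.02, -0.001, 0.0]
force: [-1.0, -1.9, -3.2]
gripper_width: 0.0118
grip_force: 24.9
```

Call:
{"op": "step_arm", "data": {"targets": [[0,0,15,0,0,0],[0,0,20,0,0,0],[0,0,20,0,0,0],[0,0,20,0,0,0],[0,0,20,0,0,0]]}}

```text
t: 6.45
eef_pos: [0.5426, -0.4065, 0.2034]
eef_rot: [1.0, -0.02, 0.0, -0.0]
force: [0.3, 1.0, -1.4]
gripper_width: 0.0119
grip_force: 25.0
```

Call:
{"op": "step_arm", "data": {"targets": [[0,0,40,0,0,0],[0,0,40,0,0,0],[0,0,40,0,0,0],[0,0,20,0,0,0],[0,0,0,0,0,0]]}}

```text
t: 7.08
eef_pos: [0.5426, -0.4077, 0.3441]
eef_rot: [1.0, -0.02, 0.001, 0.001]
force: [-0.6, 0.5, -2.0]
gripper_width: 0.0117
grip_force: 25.0
```

Call:
{"op": "step_arm", "data": {"targets": [[12,29,0,0,0,0.15],[13,29,0,0,0,0.15],[13,30,0,0,0,0.15],[13,30,0,0,0,0.15],[13,30,0,0,0,0.15]]}}

```text
t: 7.7
eef_pos: [0.606, -0.2573, 0.3403]
eef_rot: [0.937, 0.35, -0.001, -0.001]
force: [-0.9, 0.1, -1.2]
gripper_width: 0.0116
grip_force: 25.0
```

Call:
{"op": "step_arm", "data": {"targets": [[13,30,0,0,0,0.16],[13,29,0,0,0,0.16],[13,29,0,0,0,0.16],[13,29,0,0,0,0.16],[11,29,0,0,0,0.146]]}}

```text
t: 8.32
eef_pos: [0.6689, -0.1115, 0.3401]
eef_rot: [0.731, 0.682, -0.001, -0.001]
force: [0.5, -0.0, -1.1]
gripper_width: 0.0121
grip_force: 25.0
```

Call:
{"op": "step_arm", "data": {"targets": [[0,0,-30,0,0,0],[0,0,-30,0,0,0],[0,0,-20,0,0,0],[0,0,0,0,0,0],[0,0,0,0,0,0]]}}

```text
t: 8.95
eef_pos: [0.6695, -0.1131, 0.262]
eef_rot: [0.733, 0.68, 0.0, 0.0]
force: [-0.2, -0.2, -0.3]
gripper_width: 0.0118
grip_force: 25.0
```

Run:
```python
from h import *
s=r.sense(); print(s["eef_pos"],s["eef_rot"],s["qpos"])
zt=s["eef_pos"][2]
for n in("top","side"):
    p,d=r.read_camera(n); P=cloud(n,d); h=cv2.cvtColor(p,cv2.COLOR_RGB2HSV).astype(int)
    np.savez(n+"2.npz",p=p,d=d)
    m=(abs(h[...,0]-110)<14)&(h[...,1]>120)&(P[...,2]>.15)&(P[...,2]<.4)&(P[...,0]>.5)&(P[...,1]<.1)
    zf=zt-.004
    q=P[m]; print(n,len(q),np.percentile(q,[2,50,98],axis=0).round(3))
    f=m&(abs(P[...,2]-zf)<.009); print("flange",rect(n,f,zf))
    cv2.imwrite(f"pics/{n}2.png",p[...,::-1])
a=cv2.imread('pics/top2.png')[110:290,260:440]; b=cv2.imread('pics/side2.png')[90:270,230:410]
cv2.imwrite('pics/pre.png',cv2.resize(cv2.hconcat([a,b]),None,fx=2.2,fy=2.2,interpolation=cv2.INTER_CUBIC))
```

```text
[ 0.66948219 -0.11307622  0.26203415] [7.33111958e-01 6.80107963e-01 2.91695547e-05 1.18710932e-04] [-0.10838845  0.6592979   0.43728723  1.36118832 -0.28398195  1.18259019
  0.28054765]
top 256 [[ 0.63  -0.171  0.175]
 [ 0.665 -0.153  0.257]
 [ 0.682 -0.066  0.376]]
flange (array([ 0.6663, -0.1558]), 'rect', array([ 666.2, -155.1]), array([33.3, 24.7]), 'axis deg', np.float64(75.8), 'n', 153)
side 528 [[ 0.595 -0.166  0.171]
 [ 0.667 -0.093  0.257]
 [ 0.681 -0.056  0.301]]
flange (array([ 0.6671, -0.0992]), 'rect', array([ 668.9, -110.6]), array([113.7,  24. ]), 'axis deg', np.float64(82.1), 'n', 255)
```

View pics/pre.png

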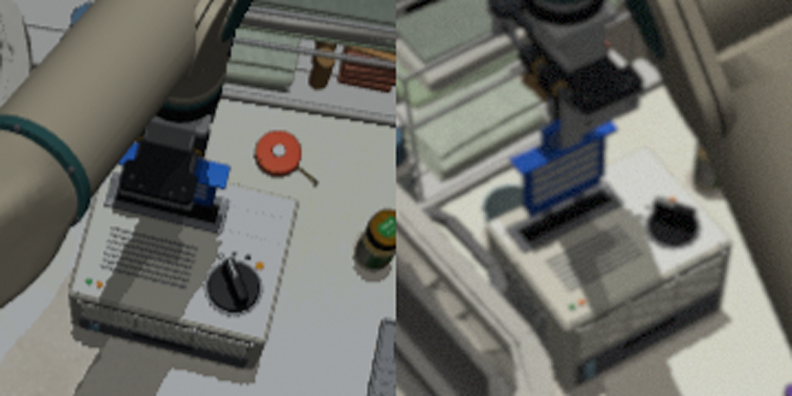

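The crops show the cassette upright over the slot at (560,170) in the right-hand view, with the slot rim just below it at (565,215). Flange and rim centres agree to about 1 mm in the side camera, so I'll lower it while watching the force.

Call:
{"op": "step_arm", "data": {"targets": [[0,0,-8,0,0,0],[0,0,-8,0,0,0],[0,0,-8,0,0,0],[0,0,-4,0,0,0],[0,0,-3,0,0,0]]}}

```text
t: 9.68
eef_pos: [0.6693, -0.113, 0.2303]
eef_rot: [0.733, 0.68, -0.0, -0.0]
force: [-0.0, 0.6, -1.2]
gripper_width: 0.012
grip_force: 25.0
```

Call:
{"op": "step_arm", "data": {"targets": [[0,0,-2,0,0,0],[0,0,-2,0,0,0],[0,0,-2,0,0,0],[0,0,-2,0,0,0],[0,0,0,0,0,0]]}}

```text
t: 10.3
eef_pos: [0.6693, -0.113, 0.2225]
eef_rot: [0.733, 0.68, -0.0, -0.0]
force: [0.1, -0.4, -0.8]
gripper_width: 0.0121
grip_force: 25.0
```

Call:
{"op": "step_arm", "data": {"targets": [[0,0,-2,0,0,0],[0,0,-2,0,0,0],[0,0,-2,0,0,0],[0,0,-2,0,0,0],[0,0,0,0,0,0]]}}

```text
t: 10.92
eef_pos: [0.6692, -0.113, 0.2144]
eef_rot: [0.733, 0.68, -0.0, -0.0]
force: [1.1, 0.5, -1.1]
gripper_width: 0.0117
grip_force: 25.0
```

Call:
{"op": "step_arm", "data": {"targets": [[0,0,-2,0,0,0],[0,0,-2,0,0,0],[0,0,-2,0,0,0],[0,0,-2,0,0,0],[0,0,0,0,0,0]]}}

```text
t: 11.55
eef_pos: [0.6692, -0.113, 0.2064]
eef_rot: [0.733, 0.68, -0.0, -0.0]
force: [0.6, 0.6, -0.1]
gripper_width: 0.0118
grip_force: 25.0
```

Call:
{"op": "step_arm", "data": {"targets": [[0,0,-6,0,0,0],[0,0,-6,0,0,0],[0,0,-6,0,0,0],[0,0,-6,0,0,0],[0,0,-6,0,0,0]]}}

```text
t: 12.18
eef_pos: [0.6693, -0.113, 0.1762]
eef_rot: [0.733, 0.68, -0.0, -0.0]
force: [-0.6, -0.5, -0.8]
gripper_width: 0.012
grip_force: 25.0
```

Call:
{"op": "step_arm", "data": {"targets": [[0,0,-6,0,0,0],[0,0,-5,0,0,0],[0,0,-4,0,0,0],[0,0,-3,0,0,0],[0,0,-2,0,0,0]]}}

```text
t: 12.8
eef_pos: [0.6694, -0.113, 0.1566]
eef_rot: [0.733, 0.68, 0.0, 0.0]
force: [0.0, -0.7, -1.3]
gripper_width: 0.0122
grip_force: 25.0
```

Call:
{"op": "step_arm", "data": {"targets": [[0,0,-2,0,0,0],[0,0,-1,0,0,0],[0,0,-1,0,0,0],[0,0,0,0,0,0],[0,0,0,0,0,0]]}}

```text
t: 13.42
eef_pos: [0.6694, -0.113, 0.1527]
eef_rot: [0.733, 0.68, 0.0, 0.0]
force: [0.2, 0.4, -1.3]
gripper_width: 0.0115
grip_force: 25.0
```

Call:
{"op": "step_arm", "data": {"targets": [[0,0,-1,0,0,0],[0,0,-1,0,0,0],[0,0,-1,0,0,0],[0,0,0,0,0,0],[0,0,0,0,0,0]]}}

```text
t: 14.05
eef_pos: [0.6695, -0.113, 0.1517]
eef_rot: [0.733, 0.68, 0.001, 0.0]
force: [-2.4, 1.1, 9.5]
gripper_width: 0.0118
grip_force: 25.0
```

The flange is seated: contact came at the expected height with 9.5 N. I'll release it and retract.

Call:
{"op": "step_arm", "data": {"targets": [[0,0,1,0,0,0],[0,0,0,0,0,0],[0,0,0,0,0,0],[0,0,0,0,0,0],[0,0,0,0,0,0]], "grip": -0.2}}

```text
t: 14.68
eef_pos: [0.6693, -0.1131, 0.1505]
eef_rot: [0.733, 0.68, -0.0, -0.0]
force: [-0.2, -0.2, -0.1]
gripper_width: 0.0559
grip_force: 0.0
```

Call:
{"op": "step_arm", "data": {"targets": [[0,0,10,0,0,0],[0,0,20,0,0,0],[0,0,30,0,0,0],[0,0,40,0,0,0],[0,0,0,0,0,0]]}}

```text
t: 15.3
eef_pos: [0.6716, -0.114, 0.2551]
eef_rot: [0.733, 0.68, 0.002, 0.003]
force: [0.1, 0.2, 0.3]
gripper_width: 0.0562
grip_force: 0.0
```

Call:
{"op": "step_arm", "data": {"targets": [[-16,-17,0,0,0,-0.18],[-17,-17,0,0,0,-0.18],[-17,-17,0,0,0,-0.18],[-17,-17,0,0,0,-0.18],[-17,-17,0,0,0,-0.18]]}}

```text
t: 15.92
eef_pos: [0.5843, -0.1983, 0.2501]
eef_rot: [0.957, 0.291, -0.0, -0.0]
force: [1.0, -0.1, -0.1]
gripper_width: 0.0563
grip_force: 0.0
```

Call:
{"op": "step_arm", "data": {"targets": [[0,0,0,0,0,-0.055],[0,0,0,0,0,0],[0,0,0,0,0,0],[0,0,0,0,0,0],[0,0,0,0,0,0]]}}

```text
t: 16.55
eef_pos: [0.5855, -0.1979, 0.2506]
eef_rot: [0.964, 0.267, 0.0, -0.0]
force: [0.3, 0.4, -0.6]
gripper_width: 0.0561
grip_force: 0.0
```

Run:
```python
from h import *
s=r.sense(); print(s["eef_pos"],s["eef_rot"],s["qpos"])
for n in("top","side"):
    p,d=r.read_camera(n); P=cloud(n,d); h=cv2.cvtColor(p,cv2.COLOR_RGB2HSV).astype(int)
    m=(abs(h[...,0]-110)<14)&(h[...,1]>120)&(P[...,2]>.14)&(P[...,2]<.2)&(P[...,0]>.6)&(P[...,1]<.0)&(P[...,1]>-.25)
    q=P[m]; print(n,len(q),np.percentile(q,[2,50,98],axis=0).round(3)); print("flange",rect(n,m&(P[...,2]<.156),.148)); 
    t=m&(P[...,2]>.172)
    if t.sum()>5: print("rib",rect(n,t,.181))
    cv2.imwrite(f"pics/{n}3.png",p[...,::-1])
a=cv2.imread('pics/top3.png')[140:290,270:430]; b=cv2.imread('pics/side3.png')[130:280,260:420]
cv2.imwrite('pics/d3.png',cv2.resize(cv2.hconcat([a,b]),None,fx=2.5,fy=2.5,interpolation=cv2.INTER_CUBIC))
```

```text
[ 0.5854656  -0.19788095  0.25061514] [ 9.63592635e-01  2.67374701e-01  4.16317810e-05 -2.41060929e-05] [-0.12797496  0.62437139  0.70246166  1.56784815 -0.43518462  1.11095801
 -0.35216525]
top 14 [[ 0.825 -0.013  0.164]
 [ 0.829 -0.008  0.175]
 [ 0.835 -0.003  0.192]]Traceback (most recent call last):
  File "<stdin>", line 6, in <module>
  File "h.py", line 15, in rect
    k,l,s,c=cv2.connectedComponentsWithStats(mask.astype(np.uint8)); i=1+np.argmax(s[1:,4]); v,u=np.nonzero(l==i)
                                                                         ~~~~~~~~~^^^^^^^^^
    return _wrapfunc(a, 'argmax', axis=axis, out=out, **kwds)
    return bound(*args, **kwds)
ValueError: attempt to get argmax of an empty sequence
```

Run:
```python
from h import *
n="side"
p,d=r.read_camera(n); P=cloud(n,d); h=cv2.cvtColor(p,cv2.COLOR_RGB2HSV).astype(int)
m=(abs(h[...,0]-110)<14)&(h[...,1]>120)&(P[...,2]>.13)&(P[...,2]<.2)&(P[...,0]>.6)&(P[...,0]<.75)&(P[...,1]<.0)&(P[...,1]>-.25)
q=P[m]; print(len(q))
if len(q)>30:
    print(np.percentile(q,[2,50,98],axis=0).round(3)); print("flange",rect(n,m&(P[...,2]<.157),.148)); print("rib",rect(n,m&(P[...,2]>.172),.181))
b=p[130:280,240:440,::-1]
cv2.imwrite('pics/d3.png',cv2.resize(b,None,fx=3.5,fy=3.5,interpolation=cv2.INTER_CUBIC))
```

```text
455
[[ 0.656 -0.167  0.143]
 [ 0.666 -0.107  0.149]
 [ 0.683 -0.056  0.182]]
flange (array([ 0.6672, -0.1084]), 'rect', array([ 668.8, -110.9]), array([117.4,  26. ]), 'axis deg', np.float64(85.3), 'n', 330)
rib (array([ 0.6657, -0.108 ]), 'rect', array([ 665.2, -107.3]), array([50.3, 14.3]), 'axis deg', np.float64(88.8), 'n', 89)
```

View pics/d3.png

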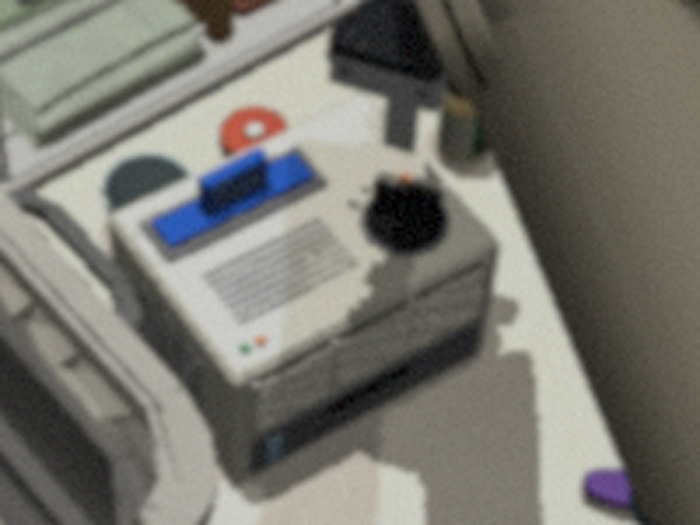

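The picture shows the cassette flush in the slot, its flange at (240,195) and 149 mm high, with the selector free below the gripper at (405,215). Now I'll descend onto the selector.

Call:
{"op": "step_arm", "data": {"targets": [[0,0,-30,0,0,0],[0,0,-30,0,0,0],[0,0,-25,0,0,0],[0,0,-14,0,0,0],[0,0,0,0,0,0]]}}

```text
t: 17.27
eef_pos: [0.585, -0.1979, 0.151]
eef_rot: [0.964, 0.267, -0.001, -0.0]
force: [0.1, 0.7, 0.3]
gripper_width: 0.0565
grip_force: 0.0
```

Call:
{"op": "step_arm", "data": {"targets": [[0,0,0,0,0,0],[0,0,0,0,0,0],[0,0,0,0,0,0],[0,0,0,0,0,0],[0,0,0,0,0,0]], "grip": 1, "newtons": 40}}

```text
t: 17.9
eef_pos: [0.586, -0.1989, 0.1519]
eef_rot: [0.964, 0.267, 0.001, 0.001]
force: [1.0, -0.3, 0.9]
gripper_width: 0.012
grip_force: 40.0
```

Call:
{"op": "step_arm", "data": {"targets": [[0,0,0,0,0,0],[0,0,0,0,0,0],[0,0,0,0,0,0],[0,0,0,0,0,0],[0,0,0,0,0,0]]}}

```text
t: 18.52
eef_pos: [0.5859, -0.1988, 0.1519]
eef_rot: [0.964, 0.267, 0.0, 0.001]
force: [3.3, -3.8, -1.5]
gripper_width: 0.0114
grip_force: 40.0
```

Call:
{"op": "step_arm", "data": {"targets": [[0,0,0,0,0,-0.1],[0,0,0,0,0,-0.1],[0,0,0,0,0,-0.1],[0,0,0,0,0,-0.1],[0,0,0,0,0,-0.1]]}}

```text
t: 19.15
eef_pos: [0.5859, -0.1986, 0.1519]
eef_rot: [1.0, 0.019, 0.001, 0.001]
force: [3.3, -4.1, -1.1]
gripper_width: 0.0118
grip_force: 40.0
```

Call:
{"op": "step_arm", "data": {"targets": [[0,0,0,0,0,-0.1],[0,0,0,0,0,-0.1],[0,0,0,0,0,-0.1],[0,0,0,0,0,-0.1],[0,0,0,0,0,-0.1]]}}

```text
t: 19.77
eef_pos: [0.5859, -0.1985, 0.1519]
eef_rot: [0.974, -0.229, 0.001, 0.0]
force: [3.0, -3.8, -1.8]
gripper_width: 0.0118
grip_force: 40.0
```

Call:
{"op": "step_arm", "data": {"targets": [[0,0,0,0,0,-0.05],[0,0,0,0,0,-0.05],[0,0,0,0,0,-0.05],[0,0,0,0,0,-0.03],[0,0,0,0,0,-0.02]]}}

```text
t: 20.4
eef_pos: [0.5859, -0.1983, 0.1519]
eef_rot: [0.946, -0.324, 0.001, 0.0]
force: [3.1, -4.2, -0.9]
gripper_width: 0.0118
grip_force: 40.0
```

Run:
```python
from h import *
s=r.sense(); q=s["eef_rot"]; print(s["eef_pos"],q,s["force"],s["torque"],s["qpos"],"turned",2*np.arctan2(.267,.964)-2*np.arctan2(q[1],q[0]))
```

```text
[ 0.58594179 -0.1983346   0.15189745] [ 9.46168274e-01 -3.23674326e-01  6.91099814e-04  2.23329512e-04] [ 3.14203172 -4.18360078 -0.94615113] [-0.89607646 -0.70725402  0.1385295 ] [-0.23836347  0.83913963  0.95333703  1.68201242 -0.77819188  1.04319128
 -1.25387879] turned 1.1996161027276415
```

Call:
{"op": "step_arm", "data": {"targets": [[0,0,0,0,0,0],[0,0,0,0,0,0],[0,0,0,0,0,0],[0,0,0,0,0,0],[0,0,0,0,0,0]]}}

```text
t: 21.02
eef_pos: [0.5859, -0.1984, 0.1519]
eef_rot: [0.946, -0.323, 0.001, 0.0]
force: [3.8, -4.7, -0.6]
gripper_width: 0.0115
grip_force: 40.0
```

Run:
```python
from h import *
s=r.sense(); print(s["eef_rot"],s["torque"],s["grip_force"])
n="side"; p,d=r.read_camera(n); P=cloud(n,d); h=cv2.cvtColor(p,cv2.COLOR_RGB2HSV).astype(int)
m=(abs(h[...,0]-110)<14)&(h[...,1]>120)&(P[...,2]>.13)&(P[...,2]<.157)&(P[...,0]>.6)&(P[...,0]<.75)&(abs(P[...,1]+.12)<.1)
if m.sum()>30: print("flange",rect(n,m,.148))
cv2.imwrite('pics/d4.png',cv2.resize(p[130:280,240:440,::-1],None,fx=3.5,fy=3.5,interpolation=cv2.INTER_CUBIC))
```

```text
[ 9.46269978e-01 -3.23376894e-01  6.86088577e-04  2.06882861e-04] [-0.84691603 -0.70864107  0.11011911] 40.00319480895996
flange (array([ 0.6687, -0.0845]), 'rect', array([669.2, -90.4]), array([76.8, 26. ]), 'axis deg', np.float64(79.2), 'n', 205)
```

View pics/d4.png

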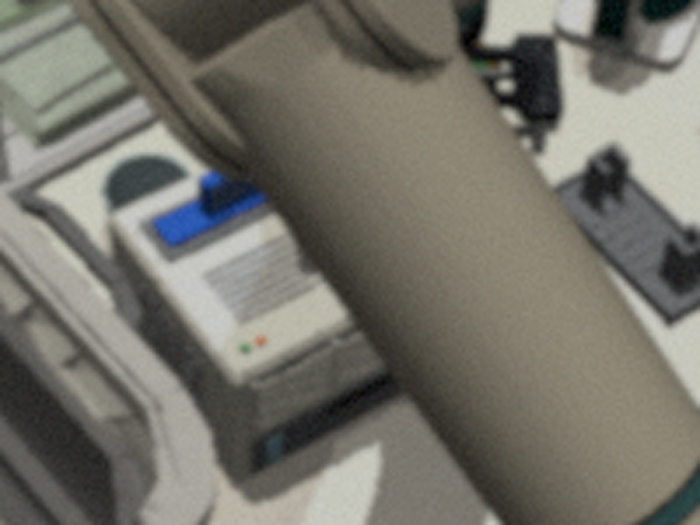

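The cassette's visible flange end at (205,215) hasn't moved. The arm hides the selector, but it has been turned 1.2 rad and still shows a restoring torque of about 0.11–0.14 N m, as expected at the orange mark. I'll hand the job in.

```bash
python3 -c "
from cell import r
print(r.job_done())"
```

```text
the job is handed in; nothing more can be done
None
```

I handed the job in with the cassette flush in the slot and released, and the gripper holding the selector about 1.2 rad clockwise at the orange mark; the arm hid the selector, so that angle comes from the wrist turn and spring torque, and no verdict came back.

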